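# Torque the clamp bolt with the click wrench

### The arm

A 6-joint arm with a two-finger parallel gripper is mounted at the origin on the work surface. World frame = base frame: x ahead of the robot, y to its left, z up, the work surface at z = 0. Lengths are in m, angles in rad, forces in N, time in s.
With the tool pointing down it reaches from about 0.4 to 0.925 m from the base axis. Payload 12.5 kg.
Tool frame: the origin (TCP) lies at the very end of the fingers, on their centre line; the grasp point (between the pads) lies 19 mm behind it; z points along the fingers, y is the line along which they close (so a half turn about z gives the same grasp; the last joint's range is limited). The gripper opens to 95 mm and grips with 3 to 60 N. Pads are 20 mm wide; open, the fingers measure 119 mm over their backs; the gripper's body (75 mm by 180 mm) begins 59 mm behind the grasp point.
Start: joints at [-1.335, 0.491, 1.559, -0, 1.092, -0.106], TCP at [0.21, -0.589, 0.215] pointing down, gripper open.
Joint ranges: [-3.1, 3.1], [-0.84, 2.19], [0.05, 2.79], [-1.13, 4.28], [0.06, 2.93], [-2.69, 2.69]. Speed limits (rad/s): [2.22, 2.22, 2.79, 3.14, 3.14, 3.14].

### API

Orientations are given as [roll, pitch, yaw] about the fixed x, y, z axes, in that order (R = Rz(yaw) Ry(pitch) Rx(roll)).
In Python, from rig import observe, grab_frame, close_job gives the robot as it stands.
- The arm moves only by the tool drive_tool, never from a script. Its argument "increments" is a list of rows, each an object with "slide": the shift along the world's x, y, z in m, a list of three; "roll": the turn about the world's z in rad; "hand": the closure, from -1 (fully open) to 1 (shut). In form: [{"slide": [dx, dy, dz], "roll": roll, "hand": hand}, ...]. A call has 1 to 12 rows; each row is the pose to reach, as a shift and turn from the pose commanded when the call began; what a row does not reach only later rows make up. A row lasts 1/10 s, in which the tool goes at most 50 mm and 8.59 degrees, less where a joint would pass 70% of its speed; a pose out of reach is approached as far as the arm can. A call with a gripper value outside its range is refused whole. The fingers move at their own pace and stop on an object; the grip force is fixed at half the most. Time passes only in rows, so rows that repeat a pose let the fingers close. It gives the time, the measured TCP pose, the force, the opening and the grip force at its end, in the units of the state.
- observe(): the state, without advancing time (a new reading comes with each control period).
- grab_frame(name): name is "scene" or "side" or "wrist"; returns a dict with "pixels" (480x640x3 uint8, blue, green, red), "fovy" (degrees; the focal length in pixels is half the picture's height over the tangent of half this angle, whatever the lens; pixels are square), "cx", "cy" (the principal point, pixels), "k1" (the pictures are not rectified: a ray, as slopes to the right and down, at radius r is drawn at 1 + k1 r^2 times it, then the intrinsics apply), "R" (3x3) and "t" (3): a world point X has camera coordinates R X + t; the wrist camera has in their place "T_tool_cam" (4x4, takes a point from camera to tool coordinates, whose origin is the TCP and whose axes are the flange's). Camera axes: x right, y down, z forward; pixel columns grow to the right and rows downward; lengths in m; the calibration is good to about 2 mm. A picture is of the moment at which its call begins: read the wrist's pose just before it. There is no depth.
- close_job(): hands the job in; it is judged then, once.
The state is a dict: "time_s": time; "joint_pos": joint angles; "dq": joint speeds; "tau": joint torques, N m; "eef_pos": TCP position; "orientation": TCP orientation; "wrist_force": force on the tool from outside, world axes, zero at the start; "wrist_torque": the same for the moment, N m; "opening": opening from 0.0 (shut) to 1.0 (fully open); "grasp_force": force on a finger pad.
Only numpy, scipy, OpenCV 4.12 (cv2) and the standard library are available. Lean on these libraries where they do the work, as an engineer would, in place of code of your own. Each camera call takes 0.05 s, during which the arm holds its last target. There are 200 camera calls.

### The job

Take the click wrench by its black lever from its blue rest, seat its socket fully on the square head of the clamp bolt and turn it clockwise (seen from above) until the bolt comes tight and the wrench's breakaway joint trips; hold it tripped for a moment but do not force it on to its end stop, or the brass bush under the bolt is over-tightened and turns. Then lift the wrench off, lay it back in its rest, socket down on the pad and lever in the saddle, and let go, leaving the bolt tightened and the other things on the table where they are.

Things in the scene. Friction and masses are not known exactly. Their poses are not given: they have to be found in the camera images.
- wrench: Head of the loose click wrench (0.38 kg, balances 100 mm from the socket axis): square socket 24.4 mm inside, 24 mm deep, 36 mm outside, open below, under a 50 mm drum; 46 mm tall, red pointer to 50 mm. Origin on the socket axis at its mouth (underside), z up; lever along -x; two inside walls face +x and -x
- lever: Black lever grip 24 wide, 22 tall, 90 to 240 mm from the socket axis along -x, mid-height 37 mm over the mouth. Origin as wrench. It breaks away by pivoting on the socket axis; rigid in line with the head up to 1.05 N m clockwise (8 N at lever_grip), then gives at 1.05 to 1.15 N m for 0.26 rad to a hard stop; springs back unloaded. Tripped beyond 0.10 rad
- lever_grip (a point): middle of a good grasp on the lever's grip, on its centre line 135 mm from the socket axis, 37 mm above the socket's mouth
- bolt: Steel flange bolt, upright: flange 36 mm across, 5 thick; square head 22 mm wide, 15 tall; 4-sided tapered nose 7 tall on top (11 mm wide at its tip) guides the socket. Origin on its axis under the flange, z up; flats face +x and -x: the wrench fits every 90 degrees of yaw, with 6 degrees play each way. Turns clockwise against light friction (0.2 N m) by an unknown 0.25 to 0.9 rad, then is tight
- bolt_seat (a point): centre of the flange's top face on the bolt's axis, about 83 mm above the table: when the socket is fully seated its mouth (wrench origin) is here
- bolt_mark (a point): white paint mark on the flange of the bolt, 15 mm from its axis along its x; turns with it
- insert (a joint): brass bush, 42 mm across, under the bolt's flange; reads 0 rad and turns (positive, clockwise) only if more than about 1.6 N m (12 N at the point lever_grip) is put on the tight bolt: over-tightened. It must not turn
- fixture: Bolted-down clamp: dark base plate 190 x 120 x 15 mm, aluminium bar 160 mm long and yellow strap, strap's top 70 mm above the table, nothing but the bolt higher. Origin under the bolt's axis, at table height; the bar lies on its +x side
- rest: Fixed rest of the wrench: black rubber pad 70 x 70 mm, 12 mm high, for the socket, and a blue saddle centred 215 mm along -x, 38 mm high with two horns 20 mm taller and 56 mm apart for the lever's end. Origin under the pad's centre, at table height; the lever lies along its -x
- rest_pad (a point): centre of the pad's top, 12 mm above the table, where the socket's mouth (wrench origin) stands
- spare_bolt: bystander, to be left alone: spare flange bolt standing head-down, 36 mm flange, 50 mm tall, origin centre of underside
- offcut: bystander, to be left alone: aluminium offcut 50 x 30 x 25 mm, origin centre of underside
- hammer: bystander, to be left alone: hammer lying on the table, origin at its underside
- screwdriver: bystander, to be left alone: red-handled screwdriver lying on the table, origin at its underside
- nut_jar: bystander, to be left alone: closed jar, 60 mm across, 90 mm tall, origin centre of underside
- disc: bystander, to be left alone: green grinding disc lying flat, 100 mm across, 12 mm thick, origin centre of underside
- brush: bystander, to be left alone: hand brush lying on the table, origin at its underside
There are look-alikes about, which are no part of the job. What is shaped like the fixture but red is not meant.

How it is judged:
By the outcome, as a careful person would: the job done as asked, in the order asked, and still so for the second after the job is handed in, with the robot touching nothing.
It also fails if it takes over 67 s, if anything falls off the work surface, if the arm or the gripper's body presses on something with over 40 N, if the wrist force passes 120 N, or if a joint passes its speed limit or range.

## Working session

There is one attempt and no reset: what is moved stays moved. The work goes in short steps, Python scripts to look and compute and a tool call to move; the robot and the scene stay as the last step left them, time stands still between calls to the robot, and variables do not carry over. Pictures are saved under pics/ and viewed, at most 10 in all, crops included, and the job is handed in when it is done.

Besides the shell and the picture viewer there is one more tool, called after ">>>" as name(argument=value, ...), one argument or row to a line, values as JSON. drive_tool: Moves the arm, as the interface text tells. Its arguments: {"type":"object","properties":{"increments":{"type":"array","items":{"type":"object","properties":{"slide":{"type":"array","items":{"type":"number"}},"roll":{"type":"number"},"hand":{"type":"number"}}}}},"required":["increments"]}

```bash
mkdir -p pics; cat > h.py <<'E'
import numpy as np, cv2
from scipy.spatial.transform import Rotation as Ro
from rig import observe, grab_frame, close_job
def grab(name, fn=None):
    s=observe(); f=grab_frame(name)
    if name=="wrist":
        T=np.eye(4); T[:3,:3]=Ro.from_euler('xyz',s['orientation']).as_matrix(); T[:3,3]=s['eef_pos']
        T=np.linalg.inv(T@np.array(f['T_tool_cam'])); f['R']=T[:3,:3]; f['t']=T[:3,3]
    f['R']=np.array(f['R']);f['t']=np.array(f['t'])
    if fn: cv2.imwrite('pics/'+fn,np.array(f['pixels']))
    F=240/np.tan(np.radians(f['fovy'])/2); f['K']=np.array([[F,0,f['cx']],[0,F,f['cy']],[0,0,1.]]); f['D']=np.array([f['k1'],0,0,0,0.])
    np.savez('pics/'+(fn or name)+'.npz',K=f['K'],D=f['D'],R=f['R'],t=f['t'])
    return f
def load(fn): return dict(np.load('pics/'+fn+'.npz'))
def ray(f,uv):
    n=cv2.undistortPoints(np.array([[uv]],float),f['K'],f['D'])[0,0]
    return -f['R'].T@f['t'], f['R'].T@np.array([n[0],n[1],1])
def at(f,uv,z):
    c,d=ray(f,uv); return c+d*(z-c[2])/d[2]
def proj(f,X):
    return cv2.projectPoints(np.array(X,float).reshape(-1,3),cv2.Rodrigues(f['R'])[0],f['t'],f['K'],f['D'])[0][:,0]
E
python3 -c "
from h import *
for n in ['scene','side']:
    f=grab(n,n+'0.png'); print(n,f['K'][0,0],f['D'][0],-f['R'].T@f['t'])
print(observe())
"
```

```text
scene 590.8403188579665 -0.09718328764881981 [1.53693309 0.0284455  1.87080585]
side 543.8984568785505 0.00810960744549061 [ 0.44207812 -1.2531942   1.16312675]
{'time_s': 0.1, 'joint_pos': array([-1.33459236e+00,  4.91491495e-01,  1.55942074e+00, -2.10413661e-05,
        1.09167527e+00, -1.05574014e-01]), 'dq': array([ 5.79718255e-04, -1.62606956e-03, -9.74717351e-04,  1.15474960e-04,
       -7.60434207e-04,  3.83975229e-05]), 'tau': array([ 4.20667115e-03, -6.13623691e+01, -2.58606684e+01,  6.94424543e-02,
        4.70070890e-02, -4.62357934e-05]), 'eef_pos': array([ 0.20945573, -0.58861902,  0.21411392]), 'orientation': array([-3.14060137e+00, -8.62771206e-05,  3.41787645e-01]), 'wrist_force': array([-0.21414946, -0.38693342,  0.24050357]), 'wrist_torque': array([-1.91177952e-05, -6.00291932e-03,  5.35960015e-02]), 'grasp_force': 0.0, 'opening': 1.00171360452926}
```

View pics/scene0.png

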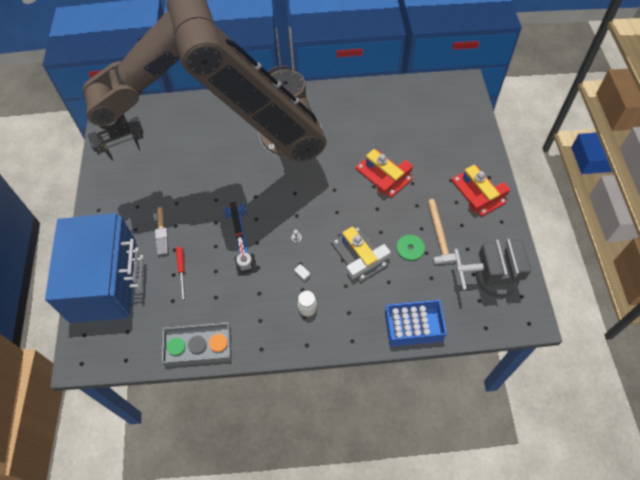

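View pics/side0.png

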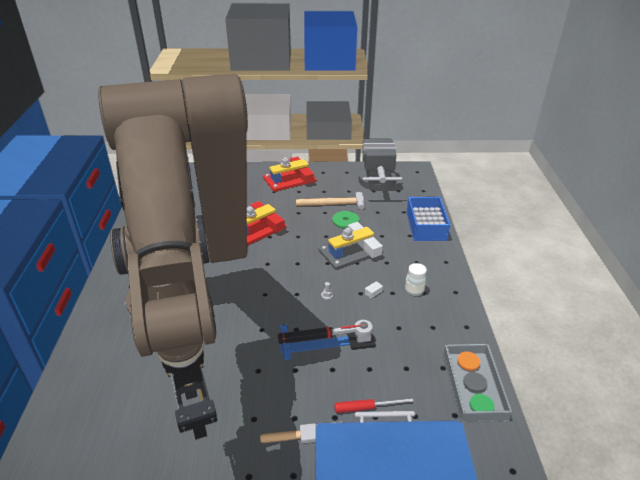

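The scene view shows the wrench drum at about (244,260), its lever end at (236,205), and the grey fixture's bolt at about (358,238). The side view has the drum at (364,327) and the bolt at (348,233).

```bash
python3 -c "
from h import *
a=load('scene0.png');b=load('side0.png')
print('drum',at(a,(244,259),.06),at(b,(364,325),.06)); print('leverend',at(a,(236,204),.055),at(b,(281,338),.055))
print('bolt',at(a,(358,238),.105),at(b,(348,231),.105))
A=cv2.imread('pics/scene0.png');B=cv2.imread('pics/side0.png')
c=lambda I,u,v,w,h:cv2.resize(I[v:v+h,u:u+w],(400,300),interpolation=cv2.INTER_CUBIC)
cv2.imwrite('pics/c0.png',np.vstack([np.hstack([c(A,200,197,100,75),c(B,270,300,120,90)]),np.hstack([c(A,320,213,80,60),c(B,310,210,80,60)])]))
"
```

```text
drum [ 0.59676229 -0.18943606  0.06      ] [ 0.59151983 -0.19479886  0.06      ]
leverend [ 0.3665664  -0.21443048  0.055     ] [ 0.36177168 -0.23461344  0.055     ]
bolt [0.57693756 0.20594689 0.105     ] [0.568379   0.18706019 0.105     ]
```

View pics/c0.png

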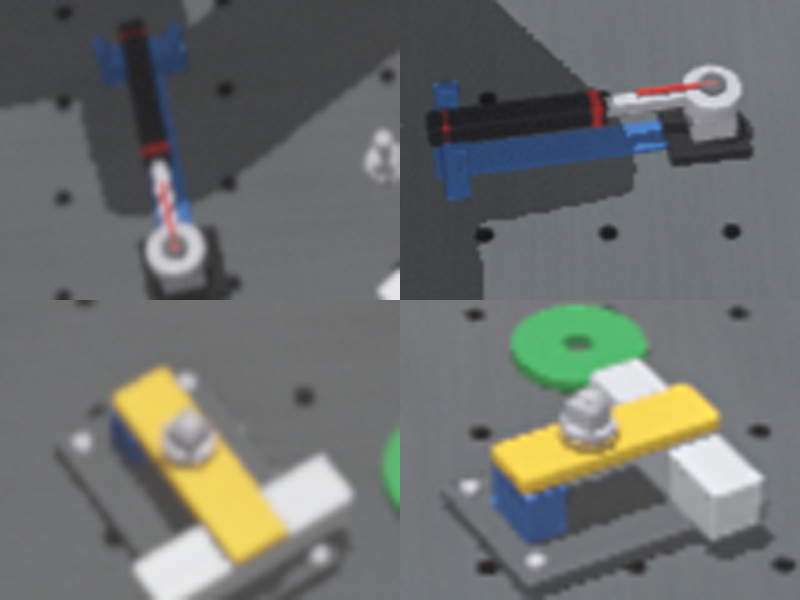

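The crops show the drum top at scene (243.5,258.5) / side (363.6,326), and the bolt nose at scene (358,238) / side (348.4,229.6). Next I'll use the wrist camera over the wrench.

>>> drive_tool(
  increments=[
    {"slide": [0.02,0.03,0.04],"roll": -0.1,"hand": -1},
    {"slide": [0.05,0.07,0.07],"roll": -0.2,"hand": -1},
    {"slide": [0.25,0.38,0.14],"roll": -0.21,"hand": -1},
    {"slide": [0.25,0.38,0.14],"roll": -0.21,"hand": -1},
    {"slide": [0.25,0.38,0.14],"roll": -0.21,"hand": -1},
    {"slide": [0.25,0.38,0.14],"roll": -0.21,"hand": -1},
    {"slide": [0.25,0.38,0.14],"roll": -0.21,"hand": -1},
    {"slide": [0.25,0.38,0.14],"roll": -0.21,"hand": -1},
    {"slide": [0.25,0.38,0.14],"roll": -0.21,"hand": -1},
    {"slide": [0.25,0.38,0.14],"roll": -0.21,"hand": -1},
    {"slide": [0.25,0.38,0.14],"roll": -0.21,"hand": -1},
    {"slide": [0.25,0.38,0.14],"roll": -0.21,"hand": -1},
  ],
)

```text
time_s: 1.3
eef_pos: [0.4596, -0.2083, 0.3544]
orientation: [3.142, 0.0, 0.134]
wrist_force: [0.8, -0.9, -0.2]
opening: 0.997
grasp_force: 0.0
```

```bash
python3 -c "
from h import *
s=observe();print(s['eef_pos'],s['orientation'],s['dq'].round(3))
f=grab('wrist','w0.png');print(f['K'][0,0],f['D'],f['T_tool_cam'])
"
```

```text
[ 0.45964759 -0.20828087  0.35443965] [3.14158808e+00 4.12809831e-04 1.33780691e-01] [-0.038  0.007  0.007 -0.    -0.003 -0.006]
351.93983116263377 [-0.05553982  0.          0.          0.          0.        ] [[ 1.21528906e-04 -9.55371657e-01 -2.95406470e-01  8.37916490e-02]
 [ 9.99999978e-01  1.66326833e-04 -1.26520717e-04 -4.23149574e-04]
 [ 1.70008329e-04 -2.95406448e-01  9.55371656e-01 -1.71262725e-01]
 [ 0.00000000e+00  0.00000000e+00  0.00000000e+00  1.00000000e+00]]
```

View pics/w0.png

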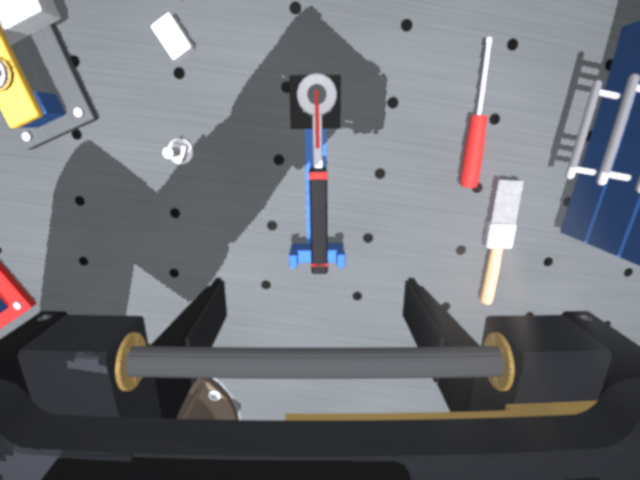

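Wrist view: drum top is at (317,95), the lever's red bands at (318.5,175) and (319.5,266), and the pad corners at about (292,75), (341,75), (291,128), (340,128).

```bash
python3 -c "
from h import *
f=load('w0.png')
im=cv2.imread('pics/w0.png')
d=at(f,(317,95),.058);e1=at(f,(318.5,175),.06);e2=at(f,(319.5,266),.06)
print('drum',d,'e',e1,e2)
# dark lever rows edges
g=im.max(2).astype(int)
P=[]
for r in range(185,240,6):
    row=g[r,295:345]; k=np.where(row<45)[0]+295; print(r,k.min(),k.max(),end='; '); P.append(at(f,((k.min()+k.max())/2,r),.055)[:2])
P=np.array(P); q=np.polyfit(P[:,0],P[:,1],1); print('yaw',np.arctan(q[0]),'y at drum',np.polyval(q,d[0]))
print('pad',np.mean([at(f,p,.012) for p in [(292,75),(341,75),(291,128),(340,128)]],0))
print('bolt tri')
a=load('scene0.png');b=load('side0.png')
def tri(L):
    A=0;B=0
    for f,uv in L:
        c,v=ray(f,uv);v/=np.linalg.norm(v);M=np.eye(3)-np.outer(v,v);A=A+M;B=B+M@c
    return np.linalg.solve(A,B)
print(tri([(a,(358,238)),(b,(348.4,229.6))]),'drum',tri([(a,(243.5,258.5)),(b,(363.6,326.1)),(f,(317,95))]))
"
```

```text
drum [ 0.58893259 -0.19372131  0.058     ] e [ 0.49139396 -0.2090279   0.06      ] [ 0.36526666 -0.22788844  0.06      ]Traceback (most recent call last):
  File "<string>", line 11, in <module>
    row=g[r,295:345]; k=np.where(row<45)[0]+295; print(r,k.min(),k.max(),end='; '); P.append(at(f,((k.min()+k.max())/2,r),.055)[:2])
                                                         ~~~~~^^
    return umr_minimum(a, axis, None, out, keepdims, initial, where)
ValueError: zero-size array to reduction operation minimum which has no identity
```

>>> drive_tool(
  increments=[
    {"slide": [0.02,0.4,-0.1],"roll": 0,"hand": -1},
    {"slide": [0.02,0.4,-0.1],"roll": 0,"hand": -1},
    {"slide": [0.02,0.4,-0.1],"roll": 0,"hand": -1},
    {"slide": [0.02,0.4,-0.1],"roll": 0,"hand": -1},
    {"slide": [0.02,0.4,-0.1],"roll": 0,"hand": -1},
    {"slide": [0.02,0.4,-0.1],"roll": 0,"hand": -1},
    {"slide": [0.02,0.4,-0.1],"roll": 0,"hand": -1},
    {"slide": [0.02,0.4,-0.1],"roll": 0,"hand": -1},
    {"slide": [0.02,0.4,-0.1],"roll": 0,"hand": -1},
    {"slide": [0.02,0.4,-0.1],"roll": 0,"hand": -1},
    {"slide": [0.02,0.4,-0.1],"roll": 0,"hand": -1},
    {"slide": [0.02,0.4,-0.1],"roll": 0,"hand": -1},
  ],
)

```text
time_s: 2.55
eef_pos: [0.4799, 0.1895, 0.255]
orientation: [3.141, -0.0, 0.13]
wrist_force: [-0.6, 0.4, 0.3]
opening: 1.0
grasp_force: 0.0
```

```bash
python3 -c "
from h import *
f=grab('wrist','w1.png');s=observe();print(s['eef_pos'],s['orientation'])
b=proj(f,[.575,.195,.105])[0];print(b)
im=cv2.imread('pics/w1.png');u,v=np.clip(b.astype(int),60,1000);u=min(u,560)
v0=max(0,v-60);print(u-80,v0)
cv2.imwrite('pics/c1.png',cv2.resize(im[v0:v0+120,u-80:u+80],(800,600),interpolation=cv2.INTER_CUBIC))
"
```

```text
[0.4798783  0.18959418 0.25508239] [ 3.14139869e+00 -6.11535993e-04  1.29631559e-01]
[322.72774676 120.26802865]
242 60
```

View pics/c1.png

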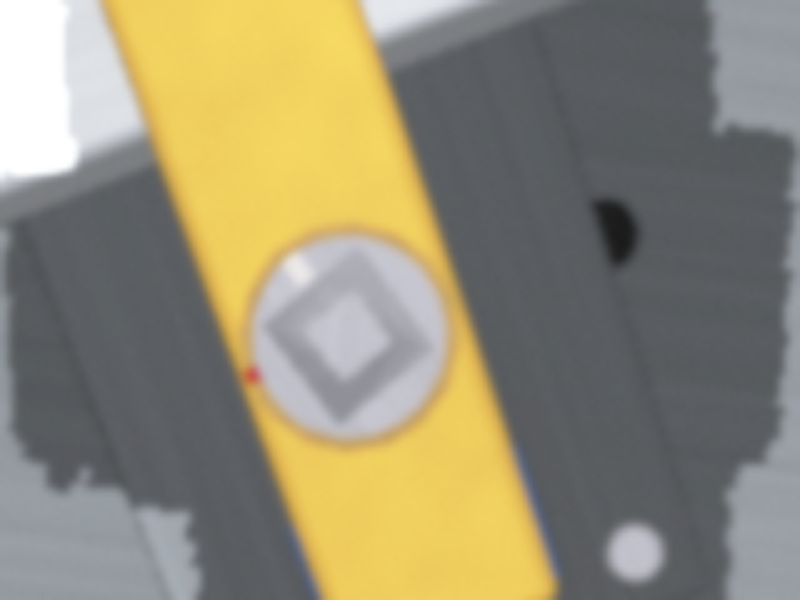

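Wrist crop (5x, origin (242,60)): flange centre is (350,337), head corners (360,250), (432,348), (342,422), (265,325), white mark (299,268).

```bash
python3 -c "
from h import *
f=load('w1.png')
q=lambda c,z:at(f,((c[0]+.5)/5-.5+242,(c[1]+.5)/5-.5+60),z)[:2]
print('flange',q((350,337),.083),'nose',q((347,335),.105))
H=np.array([q(c,.098) for c in [(360,250),(432,348),(342,422),(265,325)]]);C=H.mean(0);print('head',C)
d=H-C;print(np.linalg.norm(d,axis=1)); a=np.arctan2(d[:,1],d[:,0]);a4=np.angle(np.exp(4j*(a-np.pi/4)).mean())/4;print('yaw mod 90',a4,a)
m=q((299,268),.083)-q((350,337),.083);print('mark',np.arctan2(m[1],m[0]),np.linalg.norm(m))
g=load('w0.png');print('pad',np.mean([at(g,p,.012) for p in [(292,75),(341,75),(291,128),(340,128)]],0))
g=load('scene0.png');print('jar',at(g,(307,297),.09))
"
```

```text
flange [0.56852945 0.20407766] nose [0.56842983 0.20442937]
head [0.56832577 0.20398335]
[0.01482308 0.0148148  0.01486705 0.01522568]
yaw mod 90 -0.7766967185986396 [ 0.00578629 -1.57180753 -3.1081856   1.567453  ]
mark 0.783138813742622 0.015461308494621875
pad [ 0.58446104 -0.19326884  0.012     ]
jar [0.7710036  0.01636075 0.09      ]
```

>>> drive_tool(
  increments=[
    {"slide": [-0.01,-0.04,0],"roll": 0.15,"hand": -1},
    {"slide": [-0.01,-0.08,0],"roll": 0.3,"hand": -1},
    {"slide": [-0.01,-0.12,0],"roll": 0.45,"hand": -1},
    {"slide": [-0.01,-0.16,0],"roll": 0.6,"hand": -1},
    {"slide": [-0.01,-0.2,0],"roll": 0.75,"hand": -1},
    {"slide": [-0.01,-0.24,0],"roll": 0.9,"hand": -1},
    {"slide": [-0.01,-0.28,0],"roll": 1.05,"hand": -1},
    {"slide": [-0.01,-0.32,0],"roll": 1.2,"hand": -1},
    {"slide": [-0.02,-0.36,0],"roll": 1.35,"hand": -1},
    {"slide": [-0.025,-0.405,0],"roll": 1.5,"hand": -1},
    {"slide": [-0.025,-0.405,0],"roll": 1.6,"hand": -1},
    {"slide": [-0.025,-0.405,0],"roll": 1.6,"hand": -1},
  ],
)

```text
time_s: 3.8
eef_pos: [0.4534, -0.2164, 0.2549]
orientation: [3.141, 0.0, 1.733]
wrist_force: [0.2, 0.0, -0.1]
opening: 1.003
grasp_force: 0.0
```

>>> drive_tool(
  increments=[
    {"slide": [0,0,-0.01],"roll": 0.15,"hand": -1},
    {"slide": [0,0,-0.02],"roll": 0.3,"hand": -1},
    {"slide": [0,0,-0.03],"roll": 0.45,"hand": -1},
    {"slide": [0,0,-0.04],"roll": 0.6,"hand": -1},
    {"slide": [0,0,-0.05],"roll": 0.75,"hand": -1},
    {"slide": [0,0,-0.06],"roll": 0.9,"hand": -1},
    {"slide": [0,0,-0.07],"roll": 1.05,"hand": -1},
    {"slide": [0,0,-0.08],"roll": 1.2,"hand": -1},
    {"slide": [0,0,-0.1],"roll": 1.35,"hand": -1},
    {"slide": [0,0,-0.12],"roll": 1.5,"hand": -1},
    {"slide": [0,0,-0.12],"roll": 1.558,"hand": -1},
    {"slide": [0,0,-0.12],"roll": 1.558,"hand": -1},
  ],
)

```text
time_s: 5.0
eef_pos: [0.4539, -0.2147, 0.1346]
orientation: [3.141, -0.0, -2.994]
wrist_force: [0.4, -0.1, -1.6]
opening: 0.996
grasp_force: 0.0
```

```bash
python3 -c "
from h import *
f=grab('wrist','w2.png');s=observe();print(s['eef_pos'],s['orientation'],s['joint_pos'])
im=cv2.imread('pics/w2.png')
c,sn=np.cos(.15),np.sin(.15);o=np.array([.5889,-.1937])
for x,z in [(-.095,.060),(-.135,.06),(-.235,.060),(0,.058)]:
    for y in (-.012,.012):
        p=proj(f,[o[0]+c*x-sn*y,o[1]+sn*x+c*y,z])[0];cv2.circle(im,tuple(int(v) for v in p),3,(0,255,0),1)
cv2.imwrite('pics/v2.png',im)"
```

```text
[ 0.45418448 -0.21468043  0.13496942] [-3.14135829e+00  3.44381243e-04 -2.99630426e+00] [-5.73133387e-01  4.25029757e-01  1.94417679e+00  7.20070171e-05
  7.71972582e-01 -2.28926965e+00]
```

View pics/v2.png

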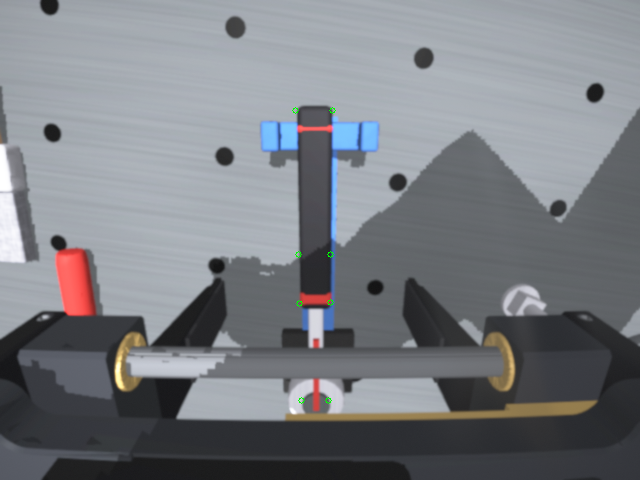

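The predicted lever outline (green) matches the wrench in the image, so I'll descend and grip.

>>> drive_tool(
  increments=[
    {"slide": [0,0,-0.03],"roll": 0,"hand": -1},
    {"slide": [0,0,-0.06],"roll": 0,"hand": -1},
    {"slide": [0,0,-0.085],"roll": 0,"hand": -1},
    {"slide": [0,0,-0.101],"roll": 0,"hand": -1},
    {"slide": [0,0,-0.101],"roll": 0,"hand": -1},
    {"slide": [0,0,-0.101],"roll": 0,"hand": 1},
    {"slide": [0,0,-0.101],"roll": 0,"hand": 1},
    {"slide": [0,0,-0.101],"roll": 0,"hand": 1},
    {"slide": [0,0,-0.101],"roll": 0,"hand": 1},
    {"slide": [0,0,-0.101],"roll": 0,"hand": 1},
    {"slide": [0,0,-0.101],"roll": 0,"hand": 1},
    {"slide": [0,0,-0.101],"roll": 0,"hand": 1},
  ],
)

```text
time_s: 6.25
eef_pos: [0.4545, -0.2139, 0.0337]
orientation: [3.142, 0.0, -2.993]
wrist_force: [0.8, -1.8, 0.1]
opening: 0.469
grasp_force: 0.0
```

>>> drive_tool(
  increments=[
    {"slide": [0,0,0],"roll": 0,"hand": 1},
    {"slide": [0,0,0],"roll": 0,"hand": 1},
    {"slide": [0,0,0],"roll": 0,"hand": 1},
    {"slide": [0,0,0],"roll": 0,"hand": 1},
    {"slide": [0,0,0],"roll": 0,"hand": 1},
    {"slide": [0,0,0],"roll": 0,"hand": 1},
  ],
)

```text
time_s: 6.85
eef_pos: [0.4545, -0.2139, 0.0337]
orientation: [3.142, 0.0, -2.993]
wrist_force: [-0.2, 0.4, -0.8]
opening: 0.25
grasp_force: 30.0
```

>>> drive_tool(
  increments=[
    {"slide": [0,0,0.02],"roll": 0,"hand": 1},
    {"slide": [0,0,0.05],"roll": 0,"hand": 1},
    {"slide": [0,0,0.08],"roll": 0,"hand": 1},
    {"slide": [0,0,0.11],"roll": 0,"hand": 1},
    {"slide": [0,0.02,0.14],"roll": 0.04,"hand": 1},
    {"slide": [0.002,0.055,0.14],"roll": 0.11,"hand": 1},
    {"slide": [0.005,0.09,0.14],"roll": 0.18,"hand": 1},
    {"slide": [0.007,0.125,0.14],"roll": 0.25,"hand": 1},
    {"slide": [0.009,0.16,0.14],"roll": 0.32,"hand": 1},
    {"slide": [0.011,0.195,0.14],"roll": 0.39,"hand": 1},
    {"slide": [0.013,0.23,0.14],"roll": 0.46,"hand": 1},
    {"slide": [0.014,0.25,0.14],"roll": 0.5,"hand": 1},
  ],
)

```text
time_s: 8.05
eef_pos: [0.4679, 0.0383, 0.1734]
orientation: [3.141, -0.001, -2.489]
wrist_force: [0.4, -0.9, -3.9]
opening: 0.251
grasp_force: 30.0
```

>>> drive_tool(
  increments=[
    {"slide": [0.001,0.02,0],"roll": 0.04,"hand": 1},
    {"slide": [0.002,0.04,0],"roll": 0.08,"hand": 1},
    {"slide": [0.003,0.06,0],"roll": 0.12,"hand": 1},
    {"slide": [0.004,0.072,0],"roll": 0.14,"hand": 1},
    {"slide": [0.004,0.072,0],"roll": 0.14,"hand": 1},
    {"slide": [0.004,0.072,0],"roll": 0.14,"hand": 1},
    {"slide": [0.004,0.072,0],"roll": 0.14,"hand": 1},
  ],
)

```text
time_s: 8.75
eef_pos: [0.4724, 0.1075, 0.1736]
orientation: [3.141, -0.0, -2.355]
wrist_force: [0.5, -0.2, -3.7]
opening: 0.249
grasp_force: 30.0
```

```bash
cat > look.py <<'E'
from h import *
import sys
n=sys.argv[1]; s=observe();print(s['eef_pos'],s['orientation'],s['wrist_force'],s['wrist_torque'],s['grasp_force'],s['joint_pos'][5])
tiles=[]
for cam in ['scene','side']:
    f=grab(cam,cam+n+'.png')
    y=s['orientation'][2]+np.pi;p=s['eef_pos'];d=p+np.array([.1359*np.cos(y),.1359*np.sin(y),.024])
    im=np.array(f['pixels']).copy();u,v=proj(f,d)[0].astype(int);print(cam,u,v,'top drum pred',proj(f,d)[0],'bolt tip',proj(f,[.5684,.2041,.105])[0],'origin',u-50,v-70)
    t=cv2.resize(im[v-70:v+80,u-50:u+50],(400,600),interpolation=cv2.INTER_CUBIC);tiles.append(t)
cv2.imwrite('pics/l'+n+'.png',np.hstack(tiles))
E
python3 look.py 3
```

```text
[0.47241592 0.10751167 0.17356823] [ 3.14135822e+00 -3.20295686e-04 -2.35454421e+00] [ 0.46423224 -0.15650523 -3.71303999] [ 0.08407963 -0.04308663 -0.02325895] 29.998095631599426 -2.2704794674619597
scene 358 222 top drum pred [358.05099423 222.16178676] bolt tip [357.1702564 235.8672415] origin 308 152
side 348 204 top drum pred [348.73403121 204.65110941] bolt tip [347.69466006 227.95684972] origin 298 134
```

View pics/l3.png

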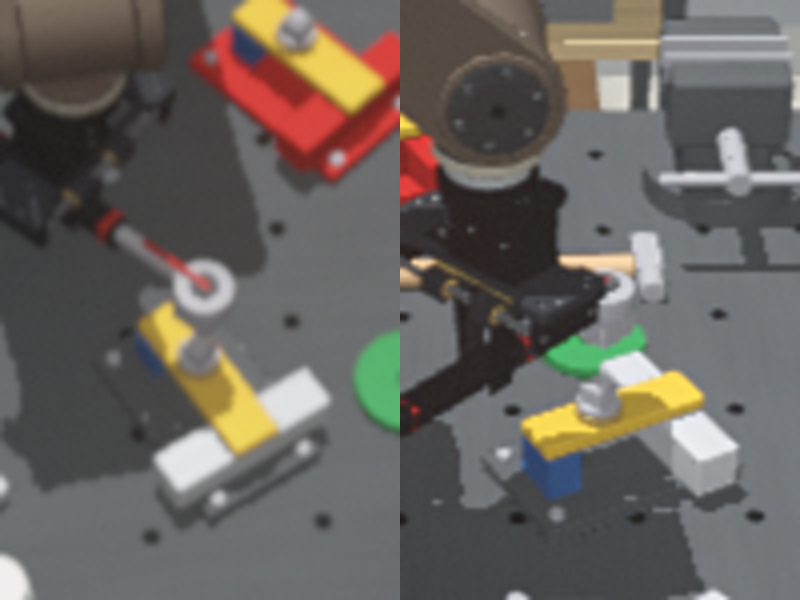

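The drum sits above the bolt in both views (scene drum (359,223), bolt (357.5,238.7)), matching the prediction within a pixel or two. Now lowering gently.

>>> drive_tool(
  increments=[
    {"slide": [0,0,-0.02],"roll": 0,"hand": 1},
    {"slide": [0,0,-0.04],"roll": 0,"hand": 1},
    {"slide": [0,0,-0.046],"roll": 0,"hand": 1},
    {"slide": [0,0,-0.05],"roll": 0,"hand": 1},
    {"slide": [0,0,-0.053],"roll": 0,"hand": 1},
    {"slide": [0,0,-0.055],"roll": 0,"hand": 1},
  ],
)

```text
time_s: 9.45
eef_pos: [0.4728, 0.1081, 0.119]
orientation: [-3.141, 0.001, -2.353]
wrist_force: [-1.0, -1.8, -0.5]
opening: 0.252
grasp_force: 30.0
```

>>> drive_tool(
  increments=[
    {"slide": [-0.0007,-0.0007,0],"roll": 0,"hand": 1},
    {"slide": [-0.0007,-0.0007,-0.002],"roll": 0,"hand": 1},
    {"slide": [-0.0007,-0.0007,-0.003],"roll": 0,"hand": 1},
    {"slide": [-0.0007,-0.0007,-0.003],"roll": 0,"hand": 1},
  ],
)

```text
time_s: 9.85
eef_pos: [0.4718, 0.1074, 0.1156]
orientation: [3.141, -0.0, -2.353]
wrist_force: [-0.1, 0.7, -3.9]
opening: 0.251
grasp_force: 30.0
```

>>> drive_tool(
  increments=[
    {"slide": [0,0,-0.003],"roll": 0,"hand": 1},
    {"slide": [0,0,-0.006],"roll": 0,"hand": 1},
    {"slide": [0,0,-0.008],"roll": 0,"hand": 1},
    {"slide": [0,0,-0.0095],"roll": 0,"hand": 1},
    {"slide": [0,0,-0.0095],"roll": 0,"hand": 1},
  ],
)

```text
time_s: 10.35
eef_pos: [0.4717, 0.1074, 0.1059]
orientation: [3.141, -0.0, -2.353]
wrist_force: [0.4, 0.8, -3.7]
opening: 0.248
grasp_force: 30.0
```

>>> drive_tool(
  increments=[
    {"slide": [0,0,-0.001],"roll": 0,"hand": 1},
    {"slide": [0,0,-0.0015],"roll": 0,"hand": 1},
    {"slide": [0,0,-0.002],"roll": 0,"hand": 1},
    {"slide": [0,0,-0.002],"roll": 0,"hand": 1},
  ],
)

```text
time_s: 10.75
eef_pos: [0.4719, 0.1074, 0.1042]
orientation: [-3.142, 0.0, -2.353]
wrist_force: [0.1, 0.2, -1.9]
opening: 0.249
grasp_force: 30.0
```

```bash
python3 -c "
import numpy as np
A=np.array([.568,.204]);P=np.array([.4719,.1074]);r=P-A
for t in np.arange(0,1.45,.04):
    c,s=np.cos(-t),np.sin(-t);q=A+np.array([c*r[0]-s*r[1],s*r[0]+c*r[1]])-P;print('%.2f %.4f %.4f'%(t,*q),end=' | ')
"
```

```text
0.00 0.0000 0.0000 | 0.04 -0.0038 0.0039 | 0.08 -0.0074 0.0080 | 0.12 -0.0109 0.0122 | 0.16 -0.0142 0.0165 | 0.20 -0.0173 0.0210 | 0.24 -0.0202 0.0256 | 0.28 -0.0230 0.0303 | 0.32 -0.0255 0.0351 | 0.36 -0.0279 0.0400 | 0.40 -0.0300 0.0450 | 0.44 -0.0320 0.0501 | 0.48 -0.0337 0.0553 | 0.52 -0.0353 0.0605 | 0.56 -0.0366 0.0658 | 0.60 -0.0378 0.0711 | 0.64 -0.0387 0.0765 | 0.68 -0.0394 0.0819 | 0.72 -0.0398 0.0873 | 0.76 -0.0401 0.0928 | 0.80 -0.0402 0.0982 | 0.84 -0.0400 0.1037 | 0.88 -0.0396 0.1091 | 0.92 -0.0390 0.1145 | 0.96 -0.0381 0.1199 | 1.00 -0.0371 0.1253 | 1.04 -0.0359 0.1306 | 1.08 -0.0344 0.1358 | 1.12 -0.0327 0.1410 | 1.16 -0.0308 0.1461 | 1.20 -0.0288 0.1512 | 1.24 -0.0265 0.1561 | 1.28 -0.0240 0.1610 | 1.32 -0.0213 0.1657 | 1.36 -0.0185 0.1704 | 1.40 -0.0154 0.1749 | 1.44 -0.0122 0.1793 |
```

>>> drive_tool(
  increments=[
    {"slide": [-0.0038,0.0039,0],"roll": -0.04,"hand": 1},
    {"slide": [-0.0074,0.008,0],"roll": -0.08,"hand": 1},
    {"slide": [-0.0109,0.0122,0],"roll": -0.12,"hand": 1},
    {"slide": [-0.0142,0.0165,0],"roll": -0.16,"hand": 1},
    {"slide": [-0.0173,0.021,0],"roll": -0.2,"hand": 1},
    {"slide": [-0.0202,0.0256,0],"roll": -0.24,"hand": 1},
    {"slide": [-0.0202,0.0256,0],"roll": -0.24,"hand": 1},
  ],
)

```text
time_s: 11.45
eef_pos: [0.4514, 0.1331, 0.1043]
orientation: [-3.142, -0.0, -2.594]
wrist_force: [-1.6, -3.5, -1.7]
opening: 0.251
grasp_force: 30.0
```

>>> drive_tool(
  increments=[
    {"slide": [-0.0032,0.0044,0],"roll": -0.04,"hand": 1},
    {"slide": [-0.0057,0.0092,0],"roll": -0.08,"hand": 1},
    {"slide": [-0.0081,0.0141,0],"roll": -0.12,"hand": 1},
    {"slide": [-0.0081,0.0141,0],"roll": -0.12,"hand": 1},
  ],
)

```text
time_s: 11.85
eef_pos: [0.4437, 0.1473, 0.1043]
orientation: [-3.141, 0.001, -2.713]
wrist_force: [0.7, -2.0, -1.7]
opening: 0.251
grasp_force: 30.0
```

>>> drive_tool(
  increments=[
    {"slide": [-0.0021,0.005,0],"roll": -0.04,"hand": 1},
    {"slide": [-0.0041,0.0101,0],"roll": -0.08,"hand": 1},
    {"slide": [-0.0058,0.0153,0],"roll": -0.12,"hand": 1},
    {"slide": [-0.0058,0.0153,0],"roll": -0.12,"hand": 1},
  ],
)

```text
time_s: 12.25
eef_pos: [0.4379, 0.1623, 0.1042]
orientation: [-3.141, 0.0, -2.832]
wrist_force: [0.6, -3.9, -2.6]
opening: 0.252
grasp_force: 30.0
```

>>> drive_tool(
  increments=[
    {"slide": [-0.0016,0.0052,0],"roll": -0.04,"hand": 1},
    {"slide": [-0.0029,0.0105,0],"roll": -0.08,"hand": 1},
    {"slide": [-0.0029,0.0105,0],"roll": -0.08,"hand": 1},
  ],
)

```text
time_s: 12.55
eef_pos: [0.4351, 0.1726, 0.1042]
orientation: [-3.141, 0.0, -2.911]
wrist_force: [2.5, -8.4, -3.0]
opening: 0.25
grasp_force: 30.0
```

```bash
cat > mom.py <<'E'
from h import *
s=observe();p=s['eef_pos'];F=s['wrist_force'];A=np.array([.568,.204]);r=p[:2]-A
print(s['orientation'][2],F,s['wrist_torque'],'M about bolt',r[0]*F[1]-r[1]*F[0], 'incl Mz', r[0]*F[1]-r[1]*F[0]+s['wrist_torque'][2], np.linalg.norm(r))
E
python3 mom.py
```

```text
-2.9107720085671205 [ 2.49035839 -8.35269265 -3.00431803] [-1.2776953  -0.52330023  0.07074036] M about bolt 1.1881193441616038 incl Mz 1.2588597010530564 0.13654233449513103
```

>>> drive_tool(
  increments=[
    {"slide": [-0.0006,0.0027,0],"roll": -0.02,"hand": 1},
    {"slide": [-0.0012,0.0053,0],"roll": -0.04,"hand": 1},
    {"slide": [-0.0012,0.0053,0],"roll": -0.04,"hand": 1},
  ],
)

```text
time_s: 12.85
eef_pos: [0.434, 0.1777, 0.1042]
orientation: [-3.141, 0.0, -2.95]
wrist_force: [1.7, -6.6, -2.1]
opening: 0.249
grasp_force: 30.0
```

```bash
python3 mom.py
```

```text
-2.9501744678879342 [ 1.71864085 -6.62608349 -2.10534699] [-1.24136879 -0.48382575  0.14070276] M about bolt 0.9332634850526175 incl Mz 1.0739662486801826 0.13658156025129642
```

>>> drive_tool(
  increments=[
    {"slide": [-0.0005,0.0027,0],"roll": -0.02,"hand": 1},
    {"slide": [-0.0009,0.0054,0],"roll": -0.04,"hand": 1},
    {"slide": [-0.0013,0.0081,0],"roll": -0.06,"hand": 1},
    {"slide": [-0.0016,0.0108,0],"roll": -0.08,"hand": 1},
  ],
)

```text
time_s: 13.25
eef_pos: [0.4323, 0.1884, 0.1042]
orientation: [-3.141, 0.0, -3.03]
wrist_force: [0.6, -5.2, -1.9]
opening: 0.252
grasp_force: 30.0
```

```bash
python3 mom.py
```

```text
-3.0304405891952877 [ 0.55154724 -5.24211529 -1.87723486] [-1.18016633 -0.40088714  0.22466964] M about bolt 0.7197315830086667 incl Mz 0.9444012257463823 0.13655069016894153
```

```bash
cat > ptr.py <<'E'
from h import *
import sys
f=grab('wrist','p'+sys.argv[1]+'.png');im=cv2.imread('pics/p'+sys.argv[1]+'.png').astype(int)
m=(im[...,2]-np.maximum(im[...,0],im[...,1]))>50
P=[]
for r in range(285,415,4):
    k=np.where(m[r,260:380])[0]+260
    if len(k): print(r,k.min(),k.max(),end=' | ')
E
python3 ptr.py 1; python3 mom.py
```

```text
381 290 339 | 385 290 339 | 389 290 338 | 393 292 337 | -3.0316779625372137 [ 1.29627293 -6.59224446 -1.92252893] [-1.24133361 -0.45232643  0.23773876] M about bolt 0.9141233849949909 incl Mz 1.1518621472893757 0.1365139478240223
```

>>> drive_tool(
  increments=[
    {"slide": [-0.0002,0.0027,0],"roll": -0.02,"hand": 1},
    {"slide": [-0.0002,0.0027,0],"roll": -0.02,"hand": 1},
    {"slide": [-0.0002,0.0027,0],"roll": -0.02,"hand": 1},
    {"slide": [-0.0002,0.0027,0],"roll": -0.02,"hand": 1},
    {"slide": [-0.0002,0.0027,0],"roll": -0.02,"hand": 1},
    {"slide": [-0.0002,0.0027,0],"roll": -0.02,"hand": 1},
  ],
)

```text
time_s: 13.9
eef_pos: [0.4321, 0.191, 0.1042]
orientation: [-3.141, -0.0, -3.05]
wrist_force: [0.7, -6.4, -1.6]
opening: 0.251
grasp_force: 30.0
```

```bash
python3 mom.py; python3 look.py 4
```

```text
-3.049567912312503 [ 0.70556896 -6.40076267 -1.62838464] [-1.10986247 -0.38733148  0.28605   ] M about bolt 0.8792852831912096 incl Mz 1.165335278915136 0.13655869567753098
[0.43206436 0.19097009 0.10415274] [-3.14098621e+00 -6.84663503e-05 -3.04956791e+00] [ 0.70556896 -6.40076267 -1.62838464] [-1.10986247 -0.38733148  0.28605   ] 30.015369951725006 -1.3855123486021177
scene 357 232 top drum pred [357.18598799 232.30035856] bolt tip [357.1702564 235.8672415] origin 307 162
side 347 222 top drum pred [347.65519511 222.36843212] bolt tip [347.69466006 227.95684972] origin 297 152
```

View pics/l4.png

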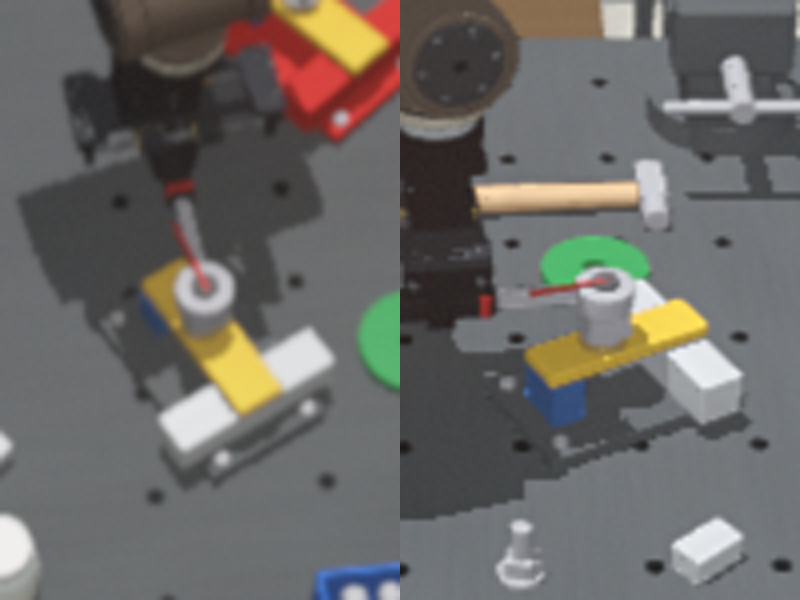

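Tripped clearly: in the scene tile the pointer runs (205,287)→(177,226) while the lever runs to (180,190), about 0.18 rad apart. The moment is steady at about 1.15 N m, so it is not on the stop. Unloading now.

>>> drive_tool(
  increments=[
    {"slide": [0.0008,-0.0055,0],"roll": 0.04,"hand": 1},
    {"slide": [0.0018,-0.0109,0],"roll": 0.08,"hand": 1},
    {"slide": [0.003,-0.0162,0],"roll": 0.12,"hand": 1},
    {"slide": [0.0043,-0.0214,0],"roll": 0.16,"hand": 1},
    {"slide": [0.0059,-0.0293,0],"roll": 0.22,"hand": 1},
    {"slide": [0.0068,-0.0319,0],"roll": 0.24,"hand": 1},
    {"slide": [0.0068,-0.0319,0],"roll": 0.24,"hand": 1},
  ],
)

```text
time_s: 14.7
eef_pos: [0.4388, 0.1595, 0.1042]
orientation: [3.141, 0.0, -2.813]
wrist_force: [0.7, -1.5, -1.6]
opening: 0.249
grasp_force: 30.0
```

```bash
python3 mom.py
```

```text
-2.8130830933858464 [ 0.6510227  -1.51379528 -1.62348771] [-0.12653411 -0.28538618  0.04099112] M about bolt 0.22451973198910363 incl Mz 0.2655108542571676 0.13662703191867467
```

>>> drive_tool(
  increments=[
    {"slide": [0.001,-0.0026,0],"roll": 0.02,"hand": 1},
    {"slide": [0.0014,-0.0039,0],"roll": 0.03,"hand": 1},
    {"slide": [0.0014,-0.0039,0],"roll": 0.03,"hand": 1},
  ],
)

```text
time_s: 15.0
eef_pos: [0.4401, 0.156, 0.1042]
orientation: [3.141, 0.0, -2.783]
wrist_force: [-0.3, -1.8, -1.2]
opening: 0.251
grasp_force: 30.0
```

```bash
python3 mom.py
```

```text
-2.7830393683964907 [-0.25258739 -1.83149168 -1.21416509] [-0.06078749 -0.20035838 -0.18758206] M about bolt 0.2221937935185028 incl Mz 0.034611731405043034 0.13666495395523834
```

>>> drive_tool(
  increments=[
    {"slide": [0,0,0.004],"roll": 0,"hand": 1},
    {"slide": [0,0,0.01],"roll": 0,"hand": 1},
    {"slide": [0,0,0.018],"roll": 0,"hand": 1},
    {"slide": [0,0,0.028],"roll": 0,"hand": 1},
    {"slide": [0,0,0.045],"roll": 0,"hand": 1},
    {"slide": [0,0,0.07],"roll": 0,"hand": 1},
    {"slide": [0,0,0.07],"roll": 0,"hand": 1},
  ],
)

```text
time_s: 15.7
eef_pos: [0.4418, 0.1565, 0.1769]
orientation: [-3.141, 0.005, -2.783]
wrist_force: [-1.3, -1.5, 0.5]
opening: 0.252
grasp_force: 30.0
```

```bash
python3 mom.py; python3 look.py 5; python3 -c "
from h import *
s=observe();print(s['eef_pos'],s['orientation'])"
```

```text
-2.78295278751881 [-1.25100271 -1.50319107  0.5148975 ] [-0.119908   -0.43272536 -0.05482256] M about bolt 0.1302783003583757 incl Mz 0.07545573549648549 0.1348935597572072
[0.44176332 0.1564545  0.17686111] [-3.14071925  0.00537668 -2.78295279] [-1.25100271 -1.50319107  0.5148975 ] [-0.119908   -0.43272536 -0.05482256] 30.00062495470047 -1.7301291876167304
scene 358 221 top drum pred [358.22921474 221.81742285] bolt tip [357.1702564 235.8672415] origin 308 151
side 348 203 top drum pred [348.97174606 203.72331603] bolt tip [347.69466006 227.95684972] origin 298 133
[0.44013045 0.15601414 0.17486201] [-3.14126990e+00  1.45942754e-03 -2.78314227e+00]
```

View pics/l5.png

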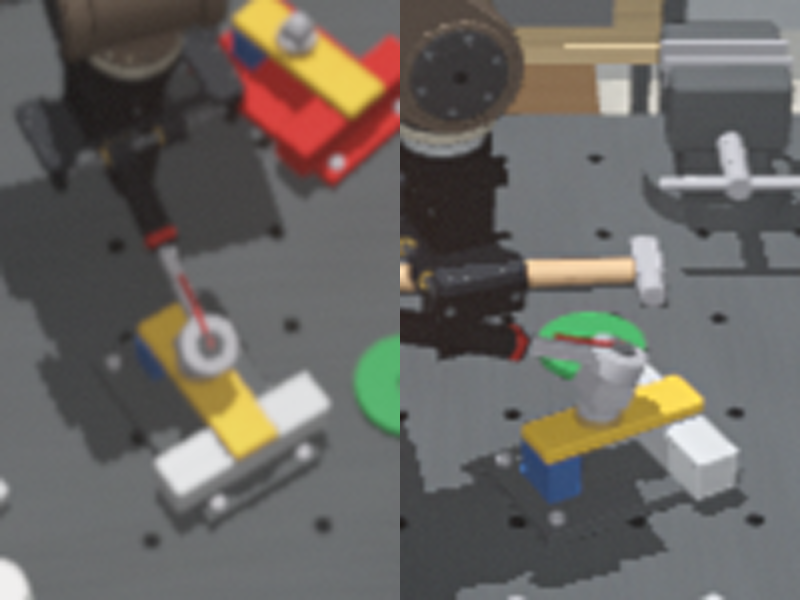

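The drum still looks low and tilted forward (scene (360,237), side socket around (600,400) near the bolt head), so the wrench has pitched in the grip. I'll check the load before doing anything.

>>> drive_tool(
  increments=[
    {"slide": [0,0,0],"roll": 0,"hand": 1},
    {"slide": [0,0,0],"roll": 0,"hand": 1},
  ],
)

```text
time_s: 16.0
eef_pos: [0.4395, 0.1558, 0.1738]
orientation: [3.141, -0.001, -2.783]
wrist_force: [-1.7, -2.2, 3.6]
opening: 0.248
grasp_force: 30.0
```

```bash
python3 mom.py; python3 -c "
from h import *
s=observe();y=s['orientation'][2]+np.pi;p=s['eef_pos'];print(p)
g=p+np.array([0,0,-0.0]);
for n in ['scene','side']:
    f=load(n+'5.png')
    for t in (0,.1,.2,.3,.4,.5):
        # wrench frame: grip at (-.1359,.033(z; TCP+.019->z 0.0407 rel mouth)); pivot at grasp point
        gp=p+np.array([0,0,.019])
        def w(x,z):
            dx,dz=x+.1359,z-.0405
            X=dx*np.cos(t)+dz*np.sin(t);Z=-dx*np.sin(t)+dz*np.cos(t)
            return gp+np.array([X*np.cos(y),X*np.sin(y),Z])
        print(n,t,'drumtop',proj(f,w(0,.046))[0].round(1),'mouth',proj(f,w(0,0))[0].round(1),w(0,0).round(4),'band',proj(f,w(-.099,.048))[0].round(1))
"
```

```text
-2.7834155487472665 [-1.67170574 -2.24238175  3.63566075] [-0.38372544 -0.16589353 -0.07886225] M about bolt 0.20764466036250356 incl Mz 0.12878240844180308 0.13726362454784272
[0.43947379 0.1558096  0.17382633]
scene 0 drumtop [357.9 221.6] mouth [357.4 228.6] [0.5667 0.2035 0.1523] band [344.4 198.5]
scene 0.1 drumtop [357.7 223.7] mouth [356.6 229.5] [0.5623 0.2018 0.139 ] band [344.5 199.2]
scene 0.2 drumtop [357.4 225.4] mouth [355.7 229.9] [0.5567 0.1997 0.1261] band [344.5 199.8]
scene 0.3 drumtop [356.9 226.7] mouth [354.6 230. ] [0.5499 0.1971 0.114 ] band [344.4 200.4]
scene 0.4 drumtop [356.2 227.7] mouth [353.4 229.8] [0.5419 0.1942 0.1026] band [344.3 200.9]
scene 0.5 drumtop [355.3 228.3] mouth [352.  229.1] [0.533  0.1908 0.0921] band [344.2 201.2]
side 0 drumtop [348.2 204.5] mouth [347.7 216.3] [0.5667 0.2035 0.1523] band [319.6 210.3]
side 0.1 drumtop [348.1 208. ] mouth [346.3 220. ] [0.5623 0.2018 0.139 ] band [319.7 211.2]
side 0.2 drumtop [347.5 211.6] mouth [344.4 223.6] [0.5567 0.1997 0.1261] band [319.8 212.2]
side 0.3 drumtop [346.5 215.2] mouth [342.3 227. ] [0.5499 0.1971 0.114 ] band [319.7 213.2]
side 0.4 drumtop [345.2 218.7] mouth [339.8 230.4] [0.5419 0.1942 0.1026] band [319.5 214.2]
side 0.5 drumtop [343.6 222.2] mouth [337.1 233.5] [0.533  0.1908 0.0921] band [319.3 215.2]
```

```bash
cat > fit.py <<'E'
from h import *
from scipy.optimize import least_squares
def fit(n,obs,yaw):
    F={'scene':load('scene%s.png'%n),'side':load('side%s.png'%n)}
    def w(q,x,z):
        t=q[3];X=x*np.cos(t)+z*np.sin(t);Z=-x*np.sin(t)+z*np.cos(t);return q[:3]+np.array([X*np.cos(yaw),X*np.sin(yaw),Z])
    r=lambda q:np.concatenate([proj(F[c],w(q,*xz))[0]-uv for c,xz,uv in obs])
    s=least_squares(r,[.568,.204,.1,.2]);return s.x,r(s.x)
E
python3 -c "
from fit import *
D=(0,.046);B=(-.099,.048)
print(fit(5,[('scene',D,(360,237.2)),('scene',B,(348,210)),('side',D,(351.8,221)),('side',B,(327.5,218.7))],.3586))
print(fit(4,[('scene',D,(358.2,233.7)),('scene',B,(352,208.5)),('side',D,(348.5,222.5)),('side',B,(318.5,228.5))],.092))
print(fit(3,[('scene',D,(359,223.5)),('scene',B,(335.5,207.5))],.788))
"
```

```text
(array([0.56955096, 0.2059368 , 0.08276808, 0.34964475]), array([ 0.10651427, -0.43545761, -0.00917367,  0.25902373,  0.80047676,
        0.46238576, -0.63435021, -0.32484392]))
(array([ 0.57406193,  0.20631647,  0.07847307, -0.12153419]), array([-0.32931584, -0.58932359, -0.11363019,  1.81326807, -0.59268182,
        0.44924786, -0.32132412, -1.254625  ]))
(array([ 0.57850333,  0.2069371 ,  0.15766788, -0.04040976]), array([ 7.44648787e-12, -9.03810360e-12, -2.01225703e-11, -2.12878604e-11]))
```

>>> drive_tool(
  increments=[
    {"slide": [0,0,-0.01],"roll": 0,"hand": 1},
    {"slide": [0,0,-0.02],"roll": 0,"hand": 1},
    {"slide": [0,0,-0.03],"roll": 0,"hand": 1},
    {"slide": [0,0,-0.04],"roll": 0,"hand": 1},
    {"slide": [0,0,-0.045],"roll": 0,"hand": 1},
    {"slide": [0,0,-0.045],"roll": 0,"hand": 1},
  ],
)

```text
time_s: 16.6
eef_pos: [0.4366, 0.1552, 0.1273]
orientation: [3.14, -0.009, -2.783]
wrist_force: [-10.8, -5.4, 3.0]
opening: 0.25
grasp_force: 30.0
```

```bash
python3 mom.py
```

```text
-2.7834837466629336 [-10.77664562  -5.40211952   2.96075153] [-0.93183977  1.54827987 -0.15417729] M about bolt 0.18347903744210858 incl Mz 0.029301752045210405 0.14015750575111818
```

>>> drive_tool(
  increments=[
    {"slide": [-0.003,-0.001,0],"roll": 0,"hand": 1},
    {"slide": [-0.006,-0.0022,-0.004],"roll": 0,"hand": 1},
    {"slide": [-0.0075,-0.0028,-0.008],"roll": 0,"hand": 1},
    {"slide": [-0.0075,-0.0028,-0.008],"roll": 0,"hand": 1},
  ],
)

```text
time_s: 17.0
eef_pos: [0.4333, 0.1533, 0.1209]
orientation: [-3.142, 0.002, -2.784]
wrist_force: [5.1, 1.6, -2.6]
opening: 0.252
grasp_force: 30.0
```

```bash
python3 mom.py
```

```text
-2.7835160101066365 [ 5.09388272  1.57731851 -2.60874537] [ 0.3907521  -1.16552061 -0.03243765] M about bolt 0.04560963132726495 incl Mz 0.013171981012450741 0.14392205749198364
```

>>> drive_tool(
  increments=[
    {"slide": [0.0014,0.0005,-0.003],"roll": 0,"hand": 1},
    {"slide": [0.0014,0.0005,-0.008],"roll": 0,"hand": 1},
    {"slide": [0.0014,0.0005,-0.013],"roll": 0,"hand": 1},
    {"slide": [0.0014,0.0005,-0.016],"roll": 0,"hand": 1},
    {"slide": [0.0014,0.0005,-0.016],"roll": 0,"hand": 1},
  ],
)

```text
time_s: 17.5
eef_pos: [0.4328, 0.1534, 0.1045]
orientation: [3.141, -0.003, -2.783]
wrist_force: [-4.7, -2.2, 0.1]
opening: 0.247
grasp_force: 30.0
```

```bash
python3 mom.py
```

```text
-2.783361541663865 [-4.67128341 -2.185089    0.11156376] [-0.2187228   0.4875149  -0.11216508] M about bolt 0.05903992649335782 incl Mz -0.05312515258101204 0.1443460643851126
```

>>> drive_tool(
  increments=[
    {"slide": [-0.0012,-0.0005,-0.0003],"roll": 0,"hand": 1},
    {"slide": [0.0004,-0.0045,-0.0003],"roll": 0.03,"hand": 1},
    {"slide": [0.002,-0.0085,-0.0003],"roll": 0.06,"hand": 1},
    {"slide": [0.0032,-0.0111,-0.0003],"roll": 0.08,"hand": 1},
    {"slide": [0.0032,-0.0111,-0.0003],"roll": 0.08,"hand": 1},
    {"slide": [0.0032,-0.0111,-0.0003],"roll": 0.08,"hand": 1},
  ],
)

```text
time_s: 18.1
eef_pos: [0.4371, 0.1426, 0.1049]
orientation: [3.141, 0.0, -2.704]
wrist_force: [0.1, -0.3, -4.3]
opening: 0.252
grasp_force: 30.0
```

```bash
python3 mom.py
```

```text
-2.70418024813188 [ 0.05482239 -0.29748086 -4.32502993] [ 0.02641753 -0.01504958 -0.01811282] M about bolt 0.04229573515307496 incl Mz 0.024182915008183457 0.14455950383095173
```

Stress-free now, carrying the full weight. Lifting in small steps.

>>> drive_tool(
  increments=[
    {"slide": [0,0,0.002],"roll": 0,"hand": 1},
    {"slide": [0,0,0.004],"roll": 0,"hand": 1},
    {"slide": [0,0,0.006],"roll": 0,"hand": 1},
    {"slide": [0,0,0.006],"roll": 0,"hand": 1},
  ],
)

```text
time_s: 18.5
eef_pos: [0.4372, 0.1426, 0.1112]
orientation: [-3.142, 0.001, -2.703]
wrist_force: [-0.7, -0.1, -4.1]
opening: 0.255
grasp_force: 30.0
```

```bash
python3 mom.py
```

```text
-2.7034577293727797 [-0.6569682  -0.13343822 -4.06145355] [ 0.09003102 -0.01510067 -0.05450153] M about bolt -0.022865453662376543 incl Mz -0.07736698105053103 0.1444571363399442
```

>>> drive_tool(
  increments=[
    {"slide": [0,0,0.003],"roll": 0,"hand": 1},
    {"slide": [0,0,0.006],"roll": 0,"hand": 1},
    {"slide": [0,0,0.009],"roll": 0,"hand": 1},
    {"slide": [0,0,0.009],"roll": 0,"hand": 1},
  ],
)

```text
time_s: 18.9
eef_pos: [0.4373, 0.1426, 0.1203]
orientation: [-3.142, 0.001, -2.703]
wrist_force: [0.1, 0.2, -4.3]
opening: 0.246
grasp_force: 30.0
```

```bash
python3 mom.py
```

```text
-2.7034340743176832 [ 0.13330659  0.17711754 -4.30112114] [0.03542148 0.06884773 0.01576873] M about bolt -0.014960232581066338 incl Mz 0.0008084951791278855 0.14440958931498665
```

>>> drive_tool(
  increments=[
    {"slide": [0,0,0.01],"roll": 0,"hand": 1},
    {"slide": [0,0,0.02],"roll": 0,"hand": 1},
    {"slide": [0,0,0.035],"roll": 0,"hand": 1},
    {"slide": [0,0,0.05],"roll": 0,"hand": 1},
    {"slide": [0,0,0.05],"roll": 0,"hand": 1},
    {"slide": [0,0,0.05],"roll": 0,"hand": 1},
  ],
)

```text
time_s: 19.5
eef_pos: [0.4371, 0.1426, 0.1702]
orientation: [-3.141, 0.001, -2.703]
wrist_force: [-0.1, 0.5, -3.9]
opening: 0.251
grasp_force: 30.0
```

```bash
python3 mom.py; cat > red.py <<'E'
from h import *
import sys
n=sys.argv[1]; R=float(sys.argv[2]); s=observe();y=s['orientation'][2]+np.pi;p=s['eef_pos'];print(p,y)
for cam in ['scene','side','wrist']:
    f=grab(cam,cam+n+'.png'); im=np.array(f['pixels']).astype(int)
    pr=lambda x,z:proj(f,p+np.array([(x+R)*np.cos(y),(x+R)*np.sin(y),z-.0215]))[0].round(1)
    print(cam,'pred drum',pr(0,.046),'pointer mid',pr(-.025,.046),'nearband',pr(-.099,.048),'farband',pr(-.226,.048))
    c=pr(-.099,.048) if cam!='wrist' else np.array([316,250])
    m=((im[...,2]-np.maximum(im[...,0],im[...,1]))>45).astype(np.uint8)
    k,_,st,ce=cv2.connectedComponentsWithStats(m)
    w=45 if cam!='wrist' else 250
    for i in range(1,k):
        if abs(ce[i]-c).max()<w and st[i,4]>4: print('   ',ce[i].round(1),st[i])
E
python3 red.py 6 .1446
```

```text
-2.703367014874093 [-0.0726551   0.48396331 -3.92020498] [0.01612899 0.07685751 0.06638652] M about bolt -0.06781444553104922 incl Mz -0.001427925852089798 0.14460184133750148
[0.43710087 0.14255807 0.1701525 ] 0.43822563871569997
scene pred drum [358.1 222.5] pointer mid [354.1 216.9] nearband [342.5 200.3] farband [323.5 173.6]
    [341.9 201.4] [340 200   6   5  16]
    [354.3 216.9] [349 209  10  15  27]
side pred drum [348.6 205.4] pointer mid [341.7 207.3] nearband [321.  212.4] farband [283.8 222.6]
    [279.7 180.1] [263 170  33  22 314]
    [337.9 208.1] [330 206  16   5  25]
    [321.9 217.9] [321 216   3   5  14]
wrist pred drum [313.5 528.3] pointer mid [313.5 500.5] nearband [313.4 402.6] farband [313.2 140.2]
    [314.4 141.6] [285 136  60  12 443]
    [313.8 397.8] [290 387  49  20 714]
```

The wrench is free and level; the red pointer and bands match the level-pose prediction to about a pixel. Carrying it back to the rest.

>>> drive_tool(
  increments=[
    {"slide": [0.0,-0.02,0],"roll": -0.016,"hand": 1},
    {"slide": [0.001,-0.055,0],"roll": -0.044,"hand": 1},
    {"slide": [0.002,-0.09,0],"roll": -0.073,"hand": 1},
    {"slide": [0.003,-0.125,0],"roll": -0.1,"hand": 1},
    {"slide": [0.004,-0.16,0],"roll": -0.13,"hand": 1},
    {"slide": [0.005,-0.195,0],"roll": -0.157,"hand": 1},
    {"slide": [0.006,-0.23,0],"roll": -0.186,"hand": 1},
    {"slide": [0.007,-0.265,0],"roll": -0.214,"hand": 1},
    {"slide": [0.008,-0.3,0],"roll": -0.242,"hand": 1},
    {"slide": [0.0088,-0.33,0],"roll": -0.266,"hand": 1},
    {"slide": [0.0088,-0.35,0],"roll": -0.289,"hand": 1},
    {"slide": [0.0088,-0.3578,0],"roll": -0.289,"hand": 1},
  ],
)

```text
time_s: 20.85
eef_pos: [0.4457, -0.2169, 0.1692]
orientation: [3.141, -0.001, -2.994]
wrist_force: [-0.5, -0.2, -4.2]
opening: 0.253
grasp_force: 30.0
```

>>> drive_tool(
  increments=[
    {"slide": [0,0,0],"roll": 0,"hand": 1},
    {"slide": [0,0,-0.02],"roll": 0,"hand": 1},
    {"slide": [0,0,-0.05],"roll": 0,"hand": 1},
    {"slide": [0,0,-0.07],"roll": 0,"hand": 1},
    {"slide": [0,0,-0.07],"roll": 0,"hand": 1},
  ],
)

```text
time_s: 21.35
eef_pos: [0.4448, -0.2134, 0.0978]
orientation: [3.138, -0.004, -2.991]
wrist_force: [0.4, 0.3, -3.9]
opening: 0.254
grasp_force: 30.0
```

```bash
python3 mom.py; python3 red.py 7 .1446
```

```text
-2.9908645024720775 [ 0.39037093  0.28171829 -3.85686104] [0.08904052 0.08312909 0.04096055] M about bolt 0.12825997957045224 incl Mz 0.16922052589452233 0.4352223591628938
[ 0.44484702 -0.21343484  0.09783242] 0.15072815111771565
scene pred drum [240.8 248.3] pointer mid [239.6 242. ] nearband [235.9 223.3] farband [230.1 193.3]
    [236.5 224.2] [234 223   6   3  13]
    [240.8 248.2] [240 247   2   4   5]
side pred drum [363.8 308.2] pointer mid [354.8 309.2] nearband [328.  311.9] farband [281.1 317.6]
    [363.8 307.7] [362 307   4   2   6]
    [350.3 309.5] [341 308  20   4  39]
wrist pred drum [315.7 522. ] pointer mid [315.7 494.2] nearband [315.9 396.4] farband [316.3 136.9]
    [314.3 141.7] [286 136  58  13 441]
    [314.2 397.7] [290 387  49  19 721]
```

>>> drive_tool(
  increments=[
    {"slide": [0,0,-0.015],"roll": 0,"hand": 1},
    {"slide": [0,0,-0.035],"roll": 0,"hand": 1},
    {"slide": [0,0,-0.05],"roll": 0,"hand": 1},
    {"slide": [0,0,-0.058],"roll": 0,"hand": 1},
    {"slide": [0,0,-0.062],"roll": 0,"hand": 1},
    {"slide": [0,0,-0.0645],"roll": 0,"hand": 1},
    {"slide": [0,0,-0.0645],"roll": 0,"hand": 1},
  ],
)

```text
time_s: 22.2
eef_pos: [0.4463, -0.2154, 0.036]
orientation: [-3.141, 0.001, -2.992]
wrist_force: [0.5, 0.8, -3.6]
opening: 0.251
grasp_force: 30.0
```

```bash
python3 mom.py; python3 -c "
from h import *
print(observe()['eef_pos'])"
```

```text
-2.992347337021802 [ 0.48670454  0.82080555 -3.60225398] [ 0.06837539  0.02578938 -0.01926947] M about bolt 0.10421769336960429 incl Mz 0.08494822059457094 0.436712292907221
[ 0.44627903 -0.21540629  0.03601822]
```

>>> drive_tool(
  increments=[
    {"slide": [0,0,-0.001],"roll": 0,"hand": 1},
    {"slide": [0,0,-0.002],"roll": 0,"hand": 1},
    {"slide": [0,0,-0.0027],"roll": 0,"hand": 1},
    {"slide": [0,0,-0.0027],"roll": 0,"hand": 1},
  ],
)

```text
time_s: 22.6
eef_pos: [0.4465, -0.2155, 0.0356]
orientation: [-3.14, 0.002, -2.992]
wrist_force: [-7.9, 6.1, 37.4]
opening: 0.246
grasp_force: 30.0
```

>>> drive_tool(
  increments=[
    {"slide": [0,0,0.0023],"roll": 0,"hand": 1},
    {"slide": [0,0,0.0023],"roll": 0,"hand": 1},
    {"slide": [0,0,0.0023],"roll": 0,"hand": 1},
  ],
)

```text
time_s: 22.9
eef_pos: [0.4463, -0.2155, 0.0357]
orientation: [-3.141, 0.001, -2.993]
wrist_force: [-1.8, 1.8, 11.5]
opening: 0.251
grasp_force: 30.0
```

```bash
python3 mom.py; python3 red.py 8 .1446; python3 -c "
from h import *
A=cv2.imread('pics/scene8.png');B=cv2.imread('pics/side8.png')
c=lambda I,u,v,w,h:cv2.resize(I[v:v+h,u:u+w],(400,600),interpolation=cv2.INTER_CUBIC)
cv2.imwrite('pics/c8.png',np.hstack([c(A,212,180,70,105),c(B,300,280,90,135)]))
f=load('side8.png');g=load('scene8.png')
y=.149
for nm,f in (('scene',g),('side',f)):
    print(nm,[proj(f,[.5889+x*np.cos(y),-.1937+x*np.sin(y),.012+z])[0].round(1) for x,z in [(0,.046),(-.025,.046),(-.05,.046),(-.099,.048)]])
    # original image reds
    im=cv2.imread('pics/%s0.png'%nm).astype(int);m=((im[...,2]-np.maximum(im[...,0],im[...,1]))>45).astype(np.uint8)
    k,_,st,ce=cv2.connectedComponentsWithStats(m);c=(240,235) if nm=='scene' else (340,330)
    for i in range(1,k):
        if abs(ce[i]-c).max()<40 and st[i,4]>4: print('   orig',ce[i].round(1),st[i])
"
```

```text
-2.9925188294111935 [-1.76848484  1.80907792 11.47293396] [ 0.43468753  0.25275578 -0.03729372] M about bolt -0.9620689743450269 incl Mz -0.9993626958847942 0.43679544326049013
[ 0.44627943 -0.21549298  0.03571561] 0.1490738241785996
scene pred drum [242.6 257.2] pointer mid [241.4 250.9] nearband [237.8 232.6] farband [232.1 203.1]
    [237.8 233.6] [236 233   5   3  11]
side pred drum [363.2 324.8] pointer mid [354.4 325.8] nearband [328.3 328.6] farband [282.5 334.2]
    [349.8 326.4] [341 325  19   4  36]
    [361.8 324.4] [361 324   3   2   5]
wrist pred drum [313.5 526.7] pointer mid [313.5 498.9] nearband [313.3 401.3] farband [313.1 139.9]
    [314.5 141.5] [286 136  58  13 435]
    [313.8 397.3] [291 387  47  19 659]
scene [array([242.8, 257.3]), array([241.6, 251.1]), array([240.4, 245. ]), array([238. , 232.8])]
   orig [237.9 233.9] [236 233   5   3  12]
   orig [241.2 248.1] [240 243   4  12  22]
side [array([363. , 325.2]), array([354.2, 326.3]), array([345.5, 327.4]), array([328.1, 329. ])]
   orig [349.4 326.2] [341 325  19   4  41]
   orig [328.5 332. ] [326 327   5  11  35]
```

View pics/c8.png

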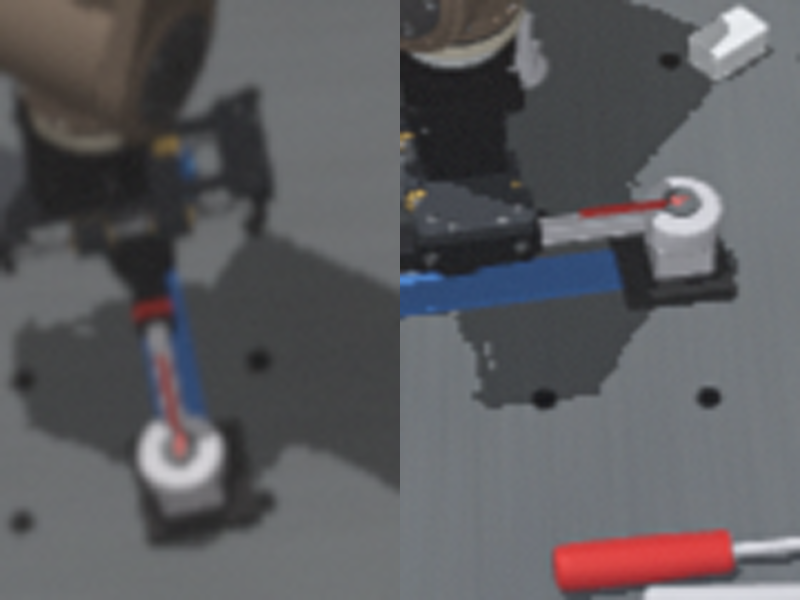

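The wrench is on the rest: drum on the pad at scene (243,257), and the red marks are within 0.5 px of the original image. Relieving the remaining pressure, then releasing.

>>> drive_tool(
  increments=[
    {"slide": [0,0,0.001],"roll": 0,"hand": 1},
    {"slide": [0,0,0.001],"roll": 0,"hand": 1},
    {"slide": [0,0,0.001],"roll": 0,"hand": -1},
    {"slide": [0,0,0.001],"roll": 0,"hand": -1},
    {"slide": [0,0,0.001],"roll": 0,"hand": -1},
    {"slide": [0,0,0.001],"roll": 0,"hand": -1},
    {"slide": [0,0,0.001],"roll": 0,"hand": -1},
    {"slide": [0,0,0.001],"roll": 0,"hand": -1},
    {"slide": [0,0,0.001],"roll": 0,"hand": -1},
    {"slide": [0,0,0.001],"roll": 0,"hand": -1},
  ],
)

```text
time_s: 24.05
eef_pos: [0.4459, -0.2153, 0.036]
orientation: [3.142, 0.0, -2.992]
wrist_force: [-0.5, -0.8, 0.3]
opening: 0.863
grasp_force: 0.0
```

>>> drive_tool(
  increments=[
    {"slide": [0,0,0],"roll": 0,"hand": -1},
    {"slide": [0,0,0],"roll": 0,"hand": -1},
    {"slide": [0,0,0],"roll": 0,"hand": -1},
    {"slide": [0,0,0.02],"roll": 0,"hand": -1},
    {"slide": [0,0,0.06],"roll": 0,"hand": -1},
    {"slide": [0,0,0.1],"roll": 0,"hand": -1},
    {"slide": [0,0,0.15],"roll": 0,"hand": -1},
    {"slide": [0,0,0.2],"roll": 0,"hand": -1},
    {"slide": [0,0,0.22],"roll": 0,"hand": -1},
    {"slide": [0,0,0.22],"roll": 0,"hand": -1},
    {"slide": [0,0,0.22],"roll": 0,"hand": -1},
    {"slide": [0,0,0.22],"roll": 0,"hand": -1},
  ],
)

```text
time_s: 25.25
eef_pos: [0.4454, -0.2149, 0.2546]
orientation: [3.14, -0.002, -2.992]
wrist_force: [0.6, -0.3, -0.3]
opening: 0.999
grasp_force: 0.0
```

```bash
python3 red.py 9 .1446; python3 -c "
from h import *
# compare bolt head region and whole table with start
for n in ['scene','side']:
    a=cv2.imread('pics/%s0.png'%n).astype(int);b=cv2.imread('pics/%s9.png'%n).astype(int)
    u,v=(358,236) if n=='scene' else (348,232)
    print(n,'fixture diff max',abs(a-b)[v-30:v+35,u-30:u+40].max(2).max(),'n>40',(abs(a-b)[v-30:v+35,u-30:u+40].max(2)>40).sum())
f=load('wrist9.png');im=cv2.imread('pics/wrist9.png')
c,s=np.cos(.149),np.sin(.149)
for x,y in [(-.24,0),(-.226,0),(-.099,0),(-.05,0),(0,0)]: print(x,proj(f,[.5889+c*x,-.1937+s*x,.059])[0].round(1))
"
```

```text
[ 0.44542997 -0.21494368  0.25456144] 0.14917349797783075
scene pred drum [233.5 225.1] pointer mid [232.2 218.4] nearband [228.5 198.9] farband [222.6 167.7]
    [238.2 233.4] [236 232   5   3  11]
side pred drum [367.5 264.3] pointer mid [357.9 265.3] nearband [329.2 267.8] farband [278.8 273.2]
wrist pred drum [313.9 527. ] pointer mid [313.8 499.1] nearband [313.8 401.1] farband [313.7 139.3]
    [313.9 137.5] [303 135  23   6 101]
    [137.  262.7] [ 123  225   28   80 1722]
    [313.3 255.9] [303 251  22  10 195]
    [313.9 312.4] [311 286   6  55 258]
scene fixture diff max 46 n>40 369
side fixture diff max 153 n>40 503
-0.24 [313.4 122.5]
-0.226 [313.4 137. ]
-0.099 [313.4 256.5]
-0.05 [313.4 296.8]
0 [313.5 334.8]
```

```bash
python3 -c "
from rig import close_job
print(close_job())"
```

```text
the job is handed in; nothing more can be done
None
```

I tightened the bolt until the wrench tripped, laid the wrench back in its rest within about 1 mm of where it started, and handed the job in at about 25 s; the socket jammed on the first lift-off and had to be reseated, pressing on the rest reached 37 N (limit 40), and I did not re-check the bolt's angle afterwards.

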